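# Restock the luthier's finishing bench

## Task

Restock the spray-can lane first-in-first-out: first bring the old white-capped can forward from the back to the marked circle at the front (red lip, nearest the robot), and only then stand the new red-capped can on the circle at the back. Also stand the yellow-banded glue bottle on the yellow pad, the blue oil bottle on the blue pad and the green carton squarely in the rectangle on the green pad, at any time. Keep everything upright and leave the white dish of inlay chips where it is.

Things in the scene. Friction and masses are not known exactly. Their poses are not given: they have to be found in the camera images.
- lane: Fixed wooden can tray, 180 (x) by 74 mm; inside 170 by 64, floor 4 mm thick. Side walls and red front lip (-x end, nearest the robot) 20 mm high, back wall 40 mm, all 5 mm thick. Two white circles with red rims mark the can places, centred at x = -42.5 mm (front) and x = +42.5 mm (back) from the origin, which is the centre of its underside, on the table; x points front to back.
- old_can_mid (a point): Upright spray-varnish can, 47 mm diameter and 108 mm tall over all: black straight body 82 mm high with a red band, then a narrower white cap 33 mm wide. The old can, with a pale stripe near its shoulder; it starts at the back of the lane, standing on the lane's 4 mm floor. Point at its centre, 54 mm above its foot; z is up along the can.
- new_can_mid (a point): Upright spray-varnish can, 47 mm diameter and 108 mm tall over all: black straight body 82 mm high with a red band, then a narrower red cap 33 mm wide. The new can; it starts on the table outside the lane. Point at its centre, 54 mm above its foot; z is up along the can.
- glue_mid (a point): Upright white glue bottle with a yellow band and yellow nozzle; body 41 mm diameter and 72 mm high, then a narrow neck and nozzle, 108 mm tall over all. Point on its axis 54 mm above its foot; z is up.
- oil_mid (a point): Upright blue oil bottle with a white label, black collar and blue spray head; body 45 mm diameter and 74 mm high, then a narrow neck and head, 108 mm tall over all. Point on its axis 54 mm above its foot; z is up.
- carton_mid (a point): Upright green carton with a white band, 60 mm long (x) by 40 mm wide (y) by 85 mm tall. Point at its centre, 42.5 mm above its foot; z is up. Grip it across the 40 mm.
- yellow_pad: Fixed round yellow pad, 84 mm diameter, 4 mm thick, with a black ring at its centre. Origin: centre of its underside, on the table. The place of the glue bottle.
- blue_pad: Fixed round blue pad, 84 mm diameter, 4 mm thick, with a black ring at its centre. Origin: centre of its underside, on the table. The place of the oil bottle.
- green_pad: Fixed rectangular green pad, 96 mm (x) by 76 mm (y), 4 mm thick, with a black 70 by 50 mm rectangle outlined at its centre. The carton's 60 mm side goes along the pad's x (either way round). Origin: centre of its underside, on the table.
- dish: White ceramic dish, 74 mm diameter and 20 mm high, with loose-looking inlay chips fixed in it; to be left where it stands. Origin: centre of its underside, on the table.

How it is judged:
By the outcome, as a careful person would: the job done as asked, in the order asked, and still so for the second after the job is handed in, with the robot touching nothing.
It also fails if it takes over 136 s, if anything falls off the work surface, if the arm or the gripper's body presses on something with over 40 N, if the wrist force passes 120 N, or if a joint passes its speed limit or range.

## Robot

A 6-joint arm with a two-finger parallel gripper is mounted at the origin on the work surface. World frame = base frame: x ahead of the robot, y to its left, z up, the work surface at z = 0. Lengths are in mm, angles in rad, forces in N, time in s.
With the tool pointing down it reaches from about 300 to 775 mm from the base axis. Payload 14.6 kg.
Tool frame: the origin (TCP) lies midway between the tips of the shut fingers; the grasp point (between the pads) lies 19 mm behind it; z points along the fingers, y is the line along which they close (so a half turn about z gives the same grasp; the last joint's range is limited). The gripper opens to 94 mm and grips with 3 to 60 N. Pads are 16 mm wide; open, the fingers measure 119 mm over their backs; the gripper's body (75 mm by 177 mm) begins 78 mm behind the grasp point.
Start: joints at [1.042, 0.3, 1.521, -0, 1.321, -0.067], TCP at [245.054, 492.38, 205.446] pointing down, gripper open.
Joint ranges: [-3.03, 3.03], [-0.79, 2.21], [0.23, 2.52], [-1.04, 4.18], [0, 3.07], [-2.55, 2.55]. Speed limits (rad/s): [2.22, 2.22, 2.57, 3.14, 3.14, 3.14].

## Interface

Orientations are given as [roll, pitch, yaw] about the fixed x, y, z axes, in that order (R = Rz(yaw) Ry(pitch) Rx(roll)).
In Python, from cell import manip, camera gives the robot as it stands.
- The arm moves only by the tool move_arm, never from a script. Its arguments are lists of equal length, an entry for each row: "dp": the shift along the world's x, y, z in mm, a list of three; "rotation": the turn, a rotation vector about the world's x, y, z in rad, a list of three; "hand": the opening, from 0 (shut) to 1 (fully open). A call has 1 to 10 rows; each row shifts and turns the commanded pose from where the row before left it; what a row does not reach is not made up. A row lasts 1/8 s, in which the tool goes at most 62.5 mm and 10.7 degrees, less where a joint would pass 70% of its speed; a pose out of reach is approached as far as the arm can. A call with a gripper value outside its range is refused whole. The fingers move at their own pace and stop on an object; "newtons" is the grip in N (left out, the last holds). Time passes only in rows, so rows that do not move let the fingers close. It gives the time, the measured TCP pose, the force, the opening and the grip force at its end, in the units of the state.
- manip.read_state(): the state, without advancing time (a new reading comes with each control period).
- camera(name): name is "side" or "top" or "wrist"; returns a dict with "image" (400x640x3 uint8, red, green, blue), "fx", "fy", "cx", "cy" (pixels), "R" (3x3) and "t" (3): a world point X has camera coordinates R X + t; the wrist camera has in their place "mount" (4x4, takes a point from camera to tool coordinates, whose origin is the TCP and whose axes are the flange's). Camera axes: x right, y down, z forward; pixel columns grow to the right and rows downward; lengths in mm; the calibration is good to about 2 mm. The wrist camera is an equidistant fisheye: a pixel r from the principal point sees the ray r / f radians off the axis. A picture is of the moment at which its call begins: read the wrist's pose just before it. There is no depth.
- manip.sign_off(): hands the job in; it is judged then, once.
The state is a dict: "clock": time; "joints": joint angles; "qd": joint speeds; "effort": joint torques, N m; "eef_pos": TCP position; "eef_rot": TCP orientation; "wrist_force": force on the tool from outside, world axes, zero at the start; "moment": the same for the moment, N m; "finger_gap": finger opening in mm; "finger_force": force on a finger pad.
Only numpy, scipy, OpenCV 4.12 (cv2) and the standard library are available. Lean on these libraries where they do the work, as an engineer would, in place of code of your own. Each camera call takes 0.05 s, during which the arm holds its last target. There are 200 camera calls.

## Working session

There is one attempt and no reset: what is moved stays moved. The work goes in short steps, Python scripts to look and compute and a tool call to move; the robot and the scene stay as the last step left them, time stands still between calls to the robot, and variables do not carry over. Pictures are saved under pics/ and viewed, at most 14 in all, crops included, and the job is handed in when it is done.

Besides the shell and the picture viewer there is one more tool, called as name(argument=value, ...) on one line, values as JSON. move_arm: Moves the arm, as the interface text tells. Its arguments: {"type":"object","properties":{"dp":{"type":"array","items":{"type":"array","items":{"type":"number"}}},"rotation":{"type":"array","items":{"type":"array","items":{"type":"number"}}},"hand":{"type":"array","items":{"type":"number"}},"newtons":{"type":"number"}},"required":["dp","rotation","hand"]}

```bash
ls; mkdir -p pics; cat > h.py <<'E'
import numpy as np, cv2, pickle
from cell import manip, camera
def shot(n,save=None):
    st=manip.read_state(); c=camera(n); c['st']=st
    if save: cv2.imwrite('pics/%s.png'%save,c['image'][:,:,::-1]); pickle.dump(c,open('pics/%s.pkl'%save,'wb'))
    return c
def load(s): return pickle.load(open('pics/%s.pkl'%s,'rb'))
def ray(c,u,v):
    x=(u-c['cx'])/c['fx']; y=(v-c['cy'])/c['fy']
    if 'R' in c:
        R=np.array(c['R']); t=np.array(c['t']); d=R.T@np.array([x,y,1.]); return -R.T@t,d/np.linalg.norm(d)
    r=np.hypot(x,y); d=np.array([np.sin(r)*x/max(r,1e-9),np.sin(r)*y/max(r,1e-9),np.cos(r)])
    from scipy.spatial.transform import Rotation as Ro
    Rw=Ro.from_euler('xyz',c['st']['eef_rot']).as_matrix(); M=np.array(c['mount'])
    return Rw@M[:3,3]+np.array(c['st']['eef_pos']),Rw@M[:3,:3]@d
def plane(c,u,v,z):
    o,d=ray(c,u,v); return o+d*(z-o[2])/d[2]
def proj(c,X):
    p=np.array(c['R'])@np.array(X,float)+np.array(c['t']); return c['fx']*p[0]/p[2]+c['cx'],c['fy']*p[1]/p[2]+c['cy']
def tri(*rs):
    A=sum(np.eye(3)-np.outer(d,d) for o,d in rs); b=sum((np.eye(3)-np.outer(d,d))@o for o,d in rs); return np.linalg.solve(A,b)
E
python3 - <<'E'
from h import *
for n in ['top','side','wrist']:
    c=shot(n,n+'0')
    if 'R' in c: print(n,c['fx'],-np.array(c['R']).T@c['t'],np.array(c['R']).round(2).tolist())
    else: print(c['fx'],c['cx'],c['cy'],np.array(c['mount']).round(3).tolist())
print(manip.read_state())
E
```

```text
pics
top 494.0443981603367 [ 358.16694452   16.27168896 1179.5441587 ] [[-0.0, -1.0, 0.0], [-0.99, 0.0, -0.14], [0.14, -0.0, -0.99]]
side 414.6641029443674 [ 379.92463568 -793.56421007  516.4511118 ] [[0.98, -0.18, -0.0], [-0.09, -0.49, -0.86], [0.16, 0.85, -0.5]]
309.70691628693146 322.8273555738354 199.98429958951948 [[-0.002, -0.973, -0.229, 65.985], [1.0, -0.002, -0.001, 0.771], [0.0, -0.229, 0.973, -179.208], [0.0, 0.0, 0.0, 1.0]]
{'clock': 0.15, 'joints': array([ 1.04239672e+00,  3.00337865e-01,  1.52144109e+00,  7.23312025e-06,
        1.32071566e+00, -6.65923469e-02]), 'qd': array([ 0.00016863, -0.00079611, -0.00166771, -0.00093927, -0.00034817,
       -0.00152133]), 'effort': array([ 7.40065734e-04, -5.31958616e+01, -3.52823603e+01,  7.08195241e-02,
        2.35788489e-02, -5.36099651e-05]), 'eef_pos': array([244.95467672, 492.20968856, 205.01864056]), 'eef_rot': array([-3.14069316e+00, -6.70102728e-05,  2.67978357e+00]), 'wrist_force': array([-0.88970425, -0.16025761, -0.82214527]), 'moment': array([0.01529725, 0.01697845, 0.0273998 ]), 'finger_force': 0.0, 'finger_gap': 93.9180759322206}
```

View pics/top0.png

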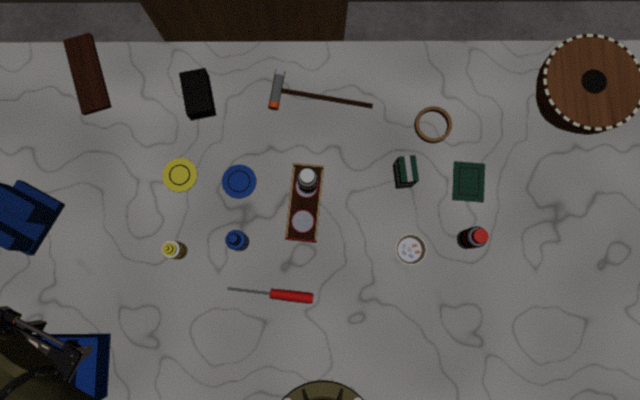

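View pics/side0.png

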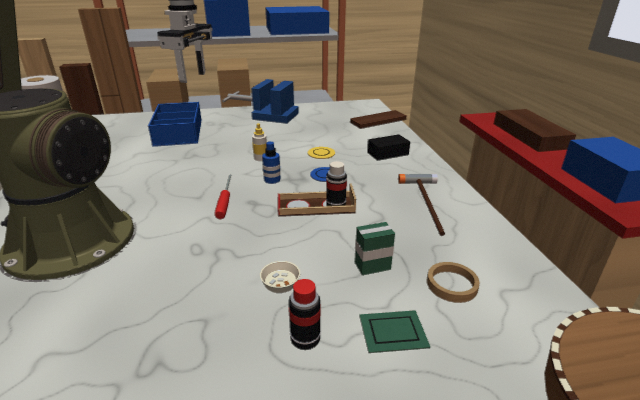

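The top view shows the glue at (173,250), oil (237,240), lane (305,203) with the old can at (307,178), carton (406,171), green pad (469,182), new can (474,237), dish (410,249), yellow pad (180,175) and blue pad (239,181). The side view agrees with this layout.

```bash
cat > meas.py <<'E'
from h import *
def mask(c,f,box):
    hsv=cv2.cvtColor(c['image'],cv2.COLOR_RGB2HSV).astype(int); H,S,V=hsv[...,0],hsv[...,1],hsv[...,2]
    m=f(H,S,V).astype(np.uint8); b=np.zeros_like(m); x0,y0,x1,y1=box; b[y0:y1,x0:x1]=1; return m*b
def big(m):
    cs,_=cv2.findContours(m,cv2.RETR_EXTERNAL,cv2.CHAIN_APPROX_NONE); return max(cs,key=cv2.contourArea)
yel=lambda H,S,V:(H>18)&(H<38)&(S>110)&(V>60)
blu=lambda H,S,V:(H>100)&(H<130)&(S>110)&(V>40)
grn=lambda H,S,V:(H>65)&(H<95)&(S>80)
red=lambda H,S,V:((H<8)|(H>172))&(S>140)&(V>60)
wht=lambda H,S,V:(S<60)&(V>130)
def cen(k): 
    M=cv2.moments(k); return M['m10']/M['m00'],M['m01']/M['m00']
E
python3 - <<'E'
from meas import *
t=load('top0'); s=load('side0')
T=dict(ypad=(yel,(155,150,205,200)),bpad=(blu,(215,158,262,203)),gpad=(grn,(445,155,492,208)),glue=(yel,(155,232,192,265)),oil=(blu,(220,225,255,255)),newc=(red,(465,222,495,250)),oldc=(wht,(298,166,318,188)),carton=(grn,(388,150,425,192)),dish=(wht,(392,230,430,268)))
S=dict(ypad=(yel,(300,143,340,162)),bpad=(blu,(300,160,326,185)),gpad=(grn,(350,300,440,360)),glue=(yel,(245,120,275,140)),oil=(blu,(255,138,290,158)),newc=(red,(285,275,325,302)),oldc=(wht,(322,155,352,178)),carton=(grn,(345,215,400,280)))
for k in T:
    kt=big(mask(t,*T[k])); bt=cv2.boundingRect(kt); ct=cen(kt)
    print(k,'top',np.round(ct,1),bt,'z4',plane(t,*ct,4)[:2].round(),'z108',plane(t,*ct,108)[:2].round(),end=' ')
    if k in S:
        ks=big(mask(s,*S[k])); cs=cen(ks); print('side',np.round(cs,1),cv2.boundingRect(ks),'tri',tri(ray(t,*ct),ray(s,*cs)).round(),end='')
    print()
im=cv2.resize(t['image'][140:275,150:500],None,fx=2.28,fy=2.28,interpolation=cv2.INTER_CUBIC); im=np.clip(im.astype(int)*1.5,0,255).astype(np.uint8)
cv2.imwrite('pics/topc.png',im[:,:,::-1])
E
```

```text
ypad top [179.3 174.6] (163, 158, 34, 34) z4 [602. 343.] z108 [580. 314.] side [321.1 152.3] (308, 147, 27, 12) tri [603. 345.  -2.]
bpad top [238.6 181.1] (222, 165, 34, 33) z4 [585. 200.] z108 [565. 183.] side [318.9 173.6] (311, 167, 15, 14) tri [578. 200.   2.]
gpad top [468.3 181.3] (453, 162, 31, 39) z4 [ 583. -357.] z108 [ 563. -324.] side [393.2 331. ] (360, 311, 70, 41) tri [ 584. -359.   -2.]
glue top [168.9 248.6] (163, 243, 13, 12) z4 [423. 361.] z108 [417. 331.] side [258.5 130.3] (254, 123, 10, 12) tri [419. 337.  85.]
oil top [235.4 239.5] (226, 230, 20, 20) z4 [444. 204.] z108 [436. 188.] side [269.9 145.6] (266, 142, 8, 9) tri [439. 189.  99.]
newc top [480.1 235.6] (473, 229, 15, 14) z4 [ 451. -379.] z108 [ 443. -344.] side [303.9 290.4] (293, 279, 22, 23) tri [ 444. -347.   98.]
oldc top [306.8 175. ] (301, 169, 13, 13) z4 [600.  34.] z108 [579.  33.] side [339.6 162.9] (322, 155, 30, 23) tri [581.  32. 111.]
carton top [401.7 169.7] (398, 157, 9, 27) z4 [ 612. -196.] z108 [ 590. -178.] side [375.6 237.9] (357, 222, 38, 28) tri [ 603. -187.   56.]
dish top [409.2 249.3] (398, 238, 23, 24) z4 [ 419. -208.] z108 [ 414. -189.]
```

View pics/topc.png

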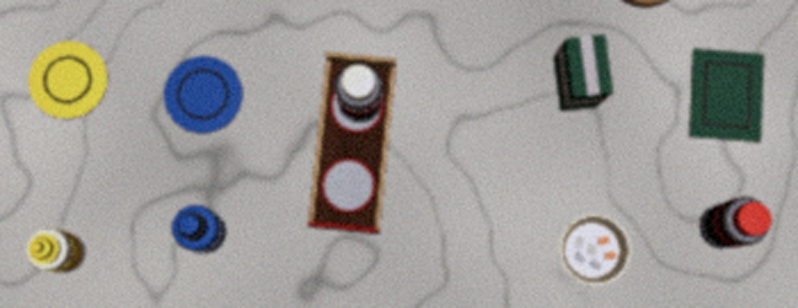

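The crop shows the lane turned about -0.09 rad, with the front circle at (348,185). The carton has a white stripe on its top.

I'll go above the lane first.

move_arm(dp=[[30,-46,4],[30,-46,4],[30,-46,4],[30,-46,4],[30,-46,4],[30,-46,4],[30,-46,4],[30,-46,4],[30,-46,4],[30,-46,4]], rotation=[[0,0,0.037],[0,0,0.037],[0,0,0.037],[0,0,0.037],[0,0,0.037],[0,0,0.037],[0,0,0.037],[0,0,0.037],[0,0,0.037],[0,0,0.037]], hand=[1,1,1,1,1,1,1,1,1,1])

```text
clock: 1.4
eef_pos: [545.7, 30.7, 245.5]
eef_rot: [3.142, -0.0, 3.051]
wrist_force: [0.4, 0.4, 0.1]
finger_gap: 93.8
finger_force: 0.0
```

move_arm(dp=[[0,0,0],[0,0,0]], rotation=[[0,0,0],[0,0,0]], hand=[1,1])

```text
clock: 1.65
eef_pos: [544.7, 32.7, 245.1]
eef_rot: [3.141, -0.001, 3.049]
wrist_force: [0.2, 0.2, -0.0]
finger_gap: 93.7
finger_force: 0.0
```

```bash
python3 - <<'E'
from h import *
c=shot('wrist','w1'); print(c['st']['eef_pos'],c['st']['eef_rot'],c['st']['clock'],c['st']['joints'].round(2))
E
```

```text
[544.73364092  32.68266034 245.07633418] [ 3.14147954e+00 -8.07190904e-04  3.04931782e+00] 1.65 [-0.01  0.26  1.48  0.    1.4  -1.49]
```

View pics/w1.png

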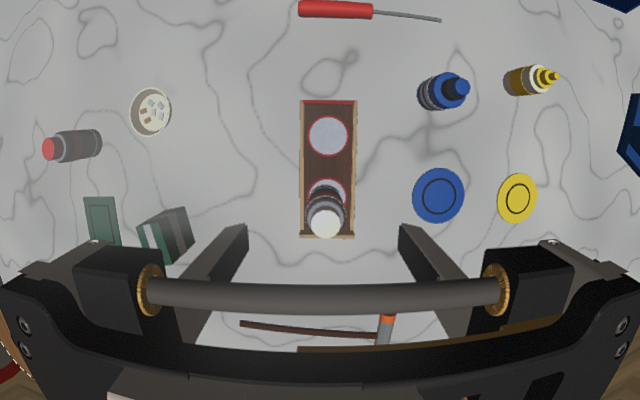

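The wrist view shows the whole scene. The front circle is at (328,136), the old can's cap at (326,223), oil (455,88), glue (550,77), blue pad (438,194), yellow pad (516,197), carton (170,232), green pad (103,220), new can's cap (48,148) and dish (151,111).

```bash
python3 - <<'E'
from meas import *
c=load('w1'); t=load('top0'); hsv=cv2.cvtColor(c['image'],cv2.COLOR_RGB2HSV)
fc=lambda H,S,V:(S<45)&(V>140)
def show(n,f,box,zs,poly=False):
    k=big(mask(c,f,box)); u=cen(k); e=cv2.boundingRect(k)
    print(n,np.round(u,1),e,[plane(c,*u,z)[:2].round(1).tolist() for z in zs]); return k
for p in [(328,136),(326,223),(340,160),(110,210),(155,240),(315,102),(540,205),(438,175)]: print(p,hsv[p[1],p[0]],end=' ')
print()
show('front',fc,(306,112,350,158),[4])
show('oldcap',fc,(305,205,345,240),[112,100])
show('bpad',blu,(405,160,475,230),[4]); show('ypad',yel,(490,165,545,232),[4])
# pad edges undistorted: map contour to plane, fit ellipse
for n,f,b in [('front',fc,(306,112,350,158)),('bpad',blu,(405,160,475,230)),('ypad',yel,(490,165,545,232))]:
    k=big(mask(c,f,b)).reshape(-1,2); P=np.array([plane(c,*p,4)[:2] for p in k],np.float32); print(n,cv2.fitEllipse(P))
for n,b in [('carton/greens',(80,190,130,250))]:
    k=big(mask(c,lambda H,S,V:(H>65)&(H<95)&(S>60),b)).reshape(-1,2); P=np.array([plane(c,*p,4)[:2] for p in k],np.float32); print(n,cv2.minAreaRect(P))
# lane: red lip, corners
k=show('lip',lambda H,S,V:((H<8)|(H>172))&(S>120)&(V>60),(295,96,362,110),[20])
P=np.array([plane(c,*p[0],20)[:2] for p in k],np.float32); print(cv2.minAreaRect(P))
# heights by two views: old cap, pads
b=cen(big(mask(t,wht,(298,166,318,188)))); w=cen(big(mask(c,fc,(305,205,345,240)))); print('old tri',tri(ray(t,*b),ray(c,*w)))
b=cen(big(mask(t,wht,(292,205,318,236)))); w=cen(big(mask(c,fc,(306,112,350,158)))); print('front tri',b,tri(ray(t,*b),ray(c,*w)))
w=cen(big(mask(c,red,(35,130,65,165))));b=cen(big(mask(t,red,(465,222,495,250))));print('new tri',w,tri(ray(t,*b),ray(c,*w)))
im=cv2.resize(c['image'][90:250,290:370],None,fx=3.7,fy=3.7)
im2=cv2.resize(c['image'][180:270,75:205],None,fx=3.7,fy=3.7); o=np.zeros((592,800,3),np.uint8); o[:im.shape[0],:im.shape[1]]=im; o[:im2.shape[0],300:300+im2.shape[1]]=im2
cv2.imwrite('pics/c1.png',o[:,:,::-1])
E
```

```text
(328, 136) [109  20 175] (326, 223) [ 53   5 204] (340, 160) [ 7 76 84] (110, 210) [ 74  39 111] (155, 240) [ 79  27 105] (315, 102) [  0 134 133] (540, 205) [ 60   3 179] (438, 175) [109 169 149] 
front [327.7 135.5] (310, 117, 37, 37) [[489.3, 45.0]]
oldcap [325.7 224.4] (305, 205, 40, 35) [[579.1, 33.0], [582.9, 32.7]]
bpad [437.9 195.3] (412, 168, 52, 55) [[586.4, 197.6]]
ypad [516.4 197.7] (497, 173, 40, 50) [[603.0, 340.1]]
front ((489.3572998046875, 45.042724609375), (49.063541412353516, 49.407047271728516), 26.790075302124023)
bpad ((587.2803955078125, 198.81900024414062), (80.69060516357422, 81.41622161865234), 144.652587890625)
ypad ((603.7789916992188, 341.9443664550781), (81.25447845458984, 82.3923110961914), 163.42120361328125)
carton/greens ((618.0728149414062, -328.2891540527344), (11.422119140625, 12.925174713134766), 70.69998168945312)
lip [330.5 101.8] (303, 100, 51, 5) [[445.5, 52.5]]
((445.21490478515625, 49.34300994873047), (64.64994049072266, 4.291494846343994), 83.52217102050781)
old tri [575.73362389  32.91199324 122.13462185]Traceback (most recent call last):
  File "<stdin>", line 22, in <module>
  File "meas.py", line 6, in big
    cs,_=cv2.findContours(m,cv2.RETR_EXTERNAL,cv2.CHAIN_APPROX_NONE); return max(cs,key=cv2.contourArea)
                                                                             ~~~^^^^^^^^^^^^^^^^^^^^^^^^
ValueError: max() iterable argument is empty
```

```bash
python3 - <<'E'
from meas import *
c=load('w1'); t=load('top0'); g=cv2.cvtColor(c['image'],cv2.COLOR_RGB2GRAY)
k=big(mask(c,lambda H,S,V:(S<40)&(V>185),(308,206,344,240))); print('cap',cv2.fitEllipse(k),cv2.boundingRect(k)); w=cv2.fitEllipse(k)[0]; print(plane(c,*w,112))
kt=big(mask(t,lambda H,S,V:(S<60)&(V>150),(299,166,315,184))); b=cv2.fitEllipse(kt)[0];print(b,plane(t,*b,112),tri(ray(t,*b),ray(c,*w)))
im=cv2.resize(c['image'][90:250,290:370],None,fx=3.7,fy=3.7)
im2=cv2.resize(c['image'][180:270,75:205],None,fx=3.7,fy=3.7); o=np.zeros((592,800,3),np.uint8); o[:im.shape[0],:im.shape[1]]=im; o[:im2.shape[0],300:300+im2.shape[1]]=im2
for i,p in enumerate([(400,60,600,110)]):
    z=cv2.resize(c['image'][60:115,410:565],None,fx=3.2,fy=3.2); o[340:340+z.shape[0],300:300+z.shape[1]]=z
cv2.imwrite('pics/c1.png',o[:,:,::-1])
E
```

```text
cap ((325.1852111816406, 224.14273071289062), (26.771881103515625, 27.706302642822266), 93.71350860595703) (311, 211, 29, 28)
[578.77001139  32.50036912 112.        ]Traceback (most recent call last):
  File "<stdin>", line 4, in <module>
cv2.error: OpenCV(4.12.0) /io/opencv/modules/imgproc/src/shapedescr.cpp:361: error: (-201:Incorrect size of input array) There should be at least 5 points to fit the ellipse in function 'fitEllipseNoDirect'
```

move_arm(dp=[[34,0,-20],[0,0,-45],[0,0,-45],[0,0,-45],[0,0,-40],[0,0,-4],[0,0,0]], rotation=[[0,0,-0.007],[0,0,0],[0,0,0],[0,0,0],[0,0,0],[0,0,0],[0,0,0]], hand=[1,1,1,1,1,1,1], newtons=25)

```text
clock: 2.58
eef_pos: [579.5, 33.0, 47.9]
eef_rot: [3.141, 0.001, 3.044]
wrist_force: [0.3, 0.8, -0.0]
finger_gap: 93.8
finger_force: 0.0
```

move_arm(dp=[[0,0,0],[0,0,0],[0,0,0],[0,0,0],[0,0,0],[0,0,0]], rotation=[[0,0,0],[0,0,0],[0,0,0],[0,0,0],[0,0,0],[0,0,0]], hand=[0.4,0.4,0.4,0.4,0.4,0.4])

```text
clock: 3.32
eef_pos: [579.1, 32.4, 46.5]
eef_rot: [-3.142, -0.0, 3.043]
wrist_force: [-0.6, -0.5, -0.1]
finger_gap: 46.6
finger_force: 25.0
```

move_arm(dp=[[0,0,10],[0,0,15],[-20,3,0],[-25,3.5,0],[-25,3.5,0],[-20,3,0],[0,0,0],[0,0,0]], rotation=[[0,0,0],[0,0,0],[0,0,0],[0,0,0],[0,0,0],[0,0,0],[0,0,0],[0,0,0]], hand=[0.4,0.4,0.4,0.4,0.4,0.4,0.4,0.4])

```text
clock: 4.32
eef_pos: [490.0, 45.3, 72.2]
eef_rot: [3.141, 0.002, 3.043]
wrist_force: [0.7, 0.1, -1.6]
finger_gap: 46.5
finger_force: 25.0
```

```bash
python3 - <<'E'
from meas import *
c=shot('wrist','w2'); print(c['st']['eef_pos'],c['st']['eef_rot'])
for n in 'c1',:
    im=c['image']; cv2.imwrite('pics/c2.png',im[:,:,::-1])
E
```

```text
[490.03161576  45.31360899  72.2048522 ] [3.14145759e+00 1.50445965e-03 3.04279755e+00]
```

View pics/c2.png

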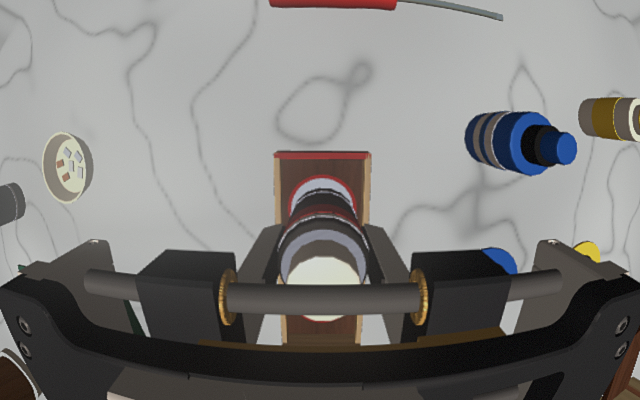

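The can hangs centred over the lane, and the circle's rim shows at (322,180). I'll set it down.

move_arm(dp=[[-0.5,0,-12],[0,0,-8],[0,0,-4.5],[0,0,0],[0,0,0]], rotation=[[0,0,0],[0,0,0],[0,0,0],[0,0,0],[0,0,0]], hand=[0.4,0.4,0.4,0.4,0.4])

```text
clock: 5.0
eef_pos: [488.5, 45.4, 46.8]
eef_rot: [3.142, -0.0, 3.043]
wrist_force: [-0.3, -0.7, -1.1]
finger_gap: 46.6
finger_force: 25.0
```

move_arm(dp=[[0,0,0],[0,0,0],[0,0,0],[0,0,0],[0,0,0],[0,0,30],[0,0,40],[20,0,50],[20,0,40],[0,0,0]], rotation=[[0,0,0],[0,0,0],[0,0,0],[0,0,0],[0,0,0],[0,0,0],[0,0,0],[0,0,0],[0,0,0],[0,0,0]], hand=[0.7,0.85,0.85,0.85,0.85,0.85,1,1,1,1])

```text
clock: 6.25
eef_pos: [530.2, 45.4, 209.5]
eef_rot: [3.141, 0.005, 3.043]
wrist_force: [-0.1, -0.1, -1.0]
finger_gap: 93.9
finger_force: 0.0
```

```bash
python3 - <<'E'
from meas import *
c=shot('wrist','w3'); print(c['st']['eef_pos'],c['st']['eef_rot'])
cv2.imwrite('pics/c3.png',c['image'][:,:,::-1])
E
```

```text
[530.18974687  45.37861914 209.52432234] [3.14099715 0.00489725 3.04274641]
```

View pics/c3.png

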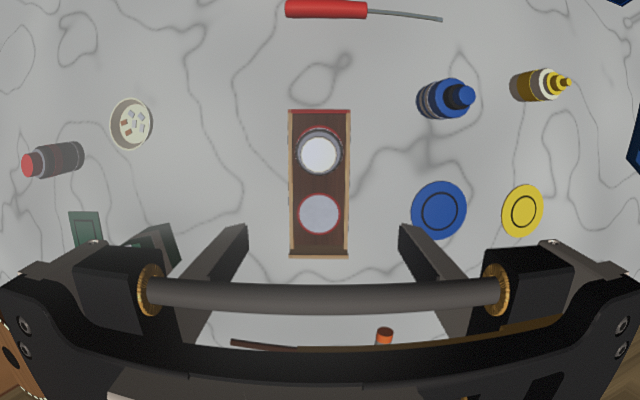

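The old can stands at the front with its cap at (318,155). The back circle is free at (319,213).

```bash
python3 - <<'E'
from meas import *
c=load('w3'); t=load('top0'); s=load('side0'); w1=load('w1')
fc=lambda H,S,V:(S<45)&(V>140)
k=big(mask(c,fc,(298,192,341,234))).reshape(-1,2); P=np.array([plane(c,*p,4)[:2] for p in k],np.float32); print('back',cv2.fitEllipse(P))
k=big(mask(c,lambda H,S,V:(S<40)&(V>185),(296,132,342,178))); e=cv2.fitEllipse(k); print('cap',e,plane(c,*e[0],112))
# oil head: topmost small blue disc ; glue nozzle: yellow tips, in w1 and w3
for n,f,b1,b3 in [('oil',blu,(453,72,473,104),(456,82,478,112)),('glue',yel,(545,65,562,88),(555,74,576,95))]:
    a=cen(big(mask(w1,f,b1))); b=cen(big(mask(c,f,b3))); print(n,np.round(a,1),np.round(b,1),plane(w1,*a,106).round(1),plane(c,*b,106).round(1))
m=mask(w1,lambda H,S,V:((H<12)|(H>168))&(S>70)&(V>80),(38,132,62,165)); k=big(m); a=cv2.fitEllipse(k); print('new',a,plane(w1,*a[0],108)); b=cen(big(mask(t,red,(465,222,495,250)))); print(tri(ray(w1,*a[0]),ray(t,*b)))
E
```

```text
back ((573.5316772460938, 35.816219329833984), (49.23222351074219, 49.8503532409668), 87.12382507324219)
cap ((318.1144714355469, 154.4615936279297), (32.871192932128906, 33.24561309814453), 174.7226104736328) [488.10969109  45.95848062 112.        ]
oil [460.2  88.5] [464.4  96. ] [444.1 192.4 106. ] [442.5 192.2 106. ]
glue [549.8  77.5] [560.8  83.3] [424.7 327.6 106. ] [424.1 325.8 106. ]
new ((47.75889205932617, 148.61080932617188), (11.749210357666016, 21.732934951782227), 178.02842712402344) [ 443.87541538 -343.35055016  108.        ]
[ 443.52484938 -344.06493151  107.31626538]
```

move_arm(dp=[[-12,-48,0],[-12,-49,0],[-12,-49,0],[-12,-49,0],[-12,-49,0],[-12,-49,0],[-10,-49,0],[-8,-49,0],[0,0,0],[0,0,0]], rotation=[[0,0,0],[0,0,0],[0,0,0],[0,0,0],[0,0,0],[0,0,0],[0,0,0],[0,0,0],[0,0,0],[0,0,0]], hand=[1,1,1,1,1,1,1,1,1,1])

```text
clock: 7.55
eef_pos: [438.2, -344.8, 205.8]
eef_rot: [3.14, -0.002, 3.043]
wrist_force: [-0.1, 0.2, 0.1]
finger_gap: 94.4
finger_force: 0.0
```

```bash
python3 - <<'E'
from meas import *
c=shot('wrist','w4'); print(c['st']['eef_pos'],c['st']['eef_rot'])
r=lambda H,S,V:((H<12)|(H>168))&(S>90)&(V>90)
k=big(mask(c,r,(200,120,440,290))); e=cv2.fitEllipse(k); print(e,plane(c,*e[0],108)); b=cen(big(mask(load('top0'),red,(465,222,495,250)))); print(tri(ray(c,*e[0]),ray(load('top0'),*b)))
E
```

```text
[ 438.17883686 -344.75450918  205.78447855] [ 3.14023424e+00 -1.50138260e-03  3.04264637e+00]
((322.39923095703125, 206.65261840820312), (33.21450424194336, 33.65012741088867), 98.52364349365234) [ 443.81778175 -345.07920143  108.        ]
[ 443.87510281 -344.85485442  105.70785384]
```

View pics/w4.png

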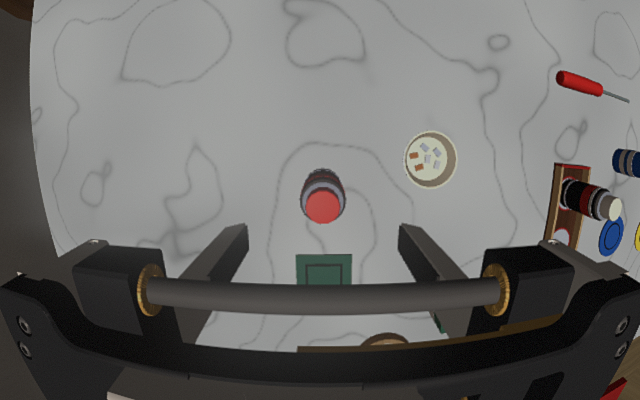

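The new can's cap is at (322,207), which puts it at world (443.8,-345). I'll descend and grip.

move_arm(dp=[[5.7,0,-20],[0,0,-45],[0,0,-45],[0,0,-45],[0,0,-8],[0,0,0]], rotation=[[0,0,0],[0,0,0],[0,0,0],[0,0,0],[0,0,0],[0,0,0]], hand=[1,1,1,1,1,1])

```text
clock: 8.35
eef_pos: [444.8, -345.3, 44.9]
eef_rot: [-3.141, 0.0, 3.044]
wrist_force: [0.4, -0.1, -0.2]
finger_gap: 94.4
finger_force: 0.0
```

move_arm(dp=[[0,0,0],[0,0,0],[0,0,0],[0,0,0],[0,0,0],[0,0,0]], rotation=[[0,0,0],[0,0,0],[0,0,0],[0,0,0],[0,0,0],[0,0,0]], hand=[0.4,0.4,0.4,0.4,0.4,0.4])

```text
clock: 9.1
eef_pos: [444.2, -345.6, 44.0]
eef_rot: [3.142, -0.0, 3.043]
wrist_force: [-0.8, 0.8, 1.2]
finger_gap: 46.6
finger_force: 25.0
```

move_arm(dp=[[0,0,20],[0,0,50],[0,0,50],[16,47,40],[16,48,0],[16,48,0],[16,48,0],[16,48,0],[16,48,0],[16,48,0]], rotation=[[0,0,0],[0,0,0],[0,0,0],[0,0,0],[0,0,0],[0,0,0],[0,0,0],[0,0,0],[0,0,0],[0,0,0]], hand=[0.4,0.4,0.4,0.4,0.4,0.4,0.4,0.4,0.4,0.4])

```text
clock: 10.35
eef_pos: [556.1, -9.9, 203.0]
eef_rot: [-3.141, -0.0, 3.043]
wrist_force: [0.6, 0.3, -1.2]
finger_gap: 46.7
finger_force: 25.0
```

move_arm(dp=[[17.3,46.4,0],[0,0,0],[0,0,-40],[0,0,-40],[0,0,-30],[0,0,0],[0,0,0]], rotation=[[0,0,0],[0,0,0],[0,0,0],[0,0,0],[0,0,0],[0,0,0],[0,0,0]], hand=[0.4,0.4,0.4,0.4,0.4,0.4,0.4])

```text
clock: 11.22
eef_pos: [573.8, 34.5, 94.5]
eef_rot: [3.141, 0.002, 3.042]
wrist_force: [-0.5, 1.7, -2.0]
finger_gap: 46.4
finger_force: 25.0
```

move_arm(dp=[[0,1,-20],[0,0,-15],[0,0,-7],[0,0,-4],[0,0,0],[0,0,0]], rotation=[[0,0,0],[0,0,0],[0,0,0],[0,0,0],[0,0,0],[0,0,0]], hand=[0.4,0.4,0.4,0.4,0.4,0.4])

```text
clock: 11.98
eef_pos: [573.7, 35.8, 47.8]
eef_rot: [3.142, 0.001, 3.043]
wrist_force: [0.3, -0.5, 2.2]
finger_gap: 46.6
finger_force: 25.0
```

move_arm(dp=[[0,0,0],[0,0,0],[0,0,0],[0,0,0],[0,0,0],[0,0,30],[0,0,40],[0,0,50],[0,0,40],[0,0,0]], rotation=[[0,0,0],[0,0,0],[0,0,0],[0,0,0],[0,0,0],[0,0,0],[0,0,0],[0,0,0],[0,0,0],[0,0,0]], hand=[0.7,0.85,0.85,0.85,0.85,0.85,1,1,1,1])

```text
clock: 13.22
eef_pos: [574.3, 35.9, 210.3]
eef_rot: [3.141, 0.005, 3.043]
wrist_force: [-0.0, 0.0, -0.3]
finger_gap: 94.0
finger_force: 0.0
```

```bash
python3 - <<'E'
from meas import *
c=shot('wrist','w5'); print(c['st']['eef_pos'],c['st']['eef_rot'])
r=lambda H,S,V:((H<12)|(H>168))&(S>90)&(V>90)
k=big(mask(c,r,(290,170,350,270))); e=cv2.fitEllipse(k); print(e,plane(c,*e[0],112))
E
```

```text
[574.30525656  35.88320955 210.29729227] [3.141059   0.00549989 3.04282424]
((322.598388671875, 198.83143615722656), (33.74996566772461, 34.532894134521484), 160.8625030517578) [573.37880907  36.32410765 112.        ]
```

View pics/w5.png

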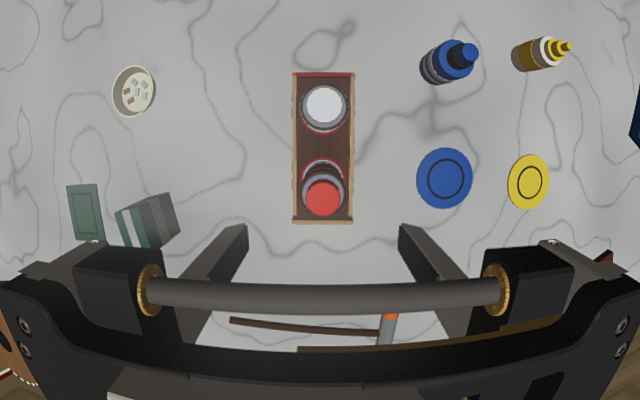

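Both cans stand in the lane with caps at (323,107) and (323,199). The new can is 0.5 mm from its circle centre. Now the carton.

move_arm(dp=[[0,-54,0],[0,-54,0],[0,-54,0],[0,-54,0],[0,-20,0],[0,0,0],[0,0,0]], rotation=[[0,0,0],[0,0,0],[0,0,0],[0,0,0],[0,0,0],[0,0,0],[0,0,0]], hand=[1,1,1,1,1,1,1])

```text
clock: 14.15
eef_pos: [573.3, -198.7, 206.7]
eef_rot: [3.141, -0.001, 3.044]
wrist_force: [-0.1, 0.1, -0.1]
finger_gap: 93.7
finger_force: 0.0
```

```bash
python3 - <<'E'
from meas import *
c=shot('wrist','w6'); print(c['st']['eef_pos'],c['st']['eef_rot'])
E
```

```text
[ 573.33004964 -198.67091096  206.68172509] [ 3.14110812e+00 -7.32828216e-04  3.04401355e+00]
```

View pics/w6.png

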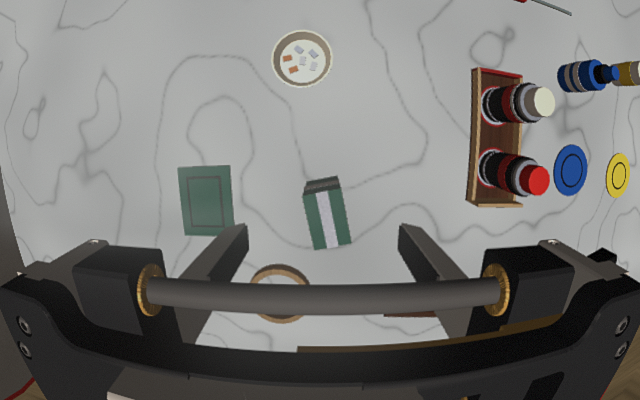

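The carton's top face spans (303,197), (341,190), (351,242) and (315,250), with a white stripe along it. The green pad is at (205,200).

```bash
python3 - <<'E'
from meas import *
c=load('w6'); hsv=cv2.cvtColor(c['image'],cv2.COLOR_RGB2HSV)
for p in [(312,215),(328,220),(340,215),(325,184),(310,190),(205,200),(183,190),(210,150)]: print(p,hsv[p[1],p[0]],end=' ')
print()
g=lambda H,S,V:(H>60)&(H<95)&(S>60)&(V>60)
def rect(m,z):
    k=cv2.convexHull(np.vstack([q for q in cv2.findContours(m,cv2.RETR_EXTERNAL,cv2.CHAIN_APPROX_NONE)[0] if cv2.contourArea(q)>40])).reshape(-1,2)
    P=np.array([plane(c,*p,z)[:2] for p in k],np.float32); return cv2.minAreaRect(P),cv2.boxPoints(cv2.minAreaRect(P)).round(1).tolist()
print('carton',rect(mask(c,g,(295,186,360,256)),85))
w=lambda H,S,V:(S<50)&(V>125)
print('stripe',rect(mask(c,w,(318,196,338,246)),85))
print('pad',rect(mask(c,g,(170,158,240,228)),4))
pk=cv2.convexHull(big(mask(c,g,(170,158,225,242))))
print(cv2.approxPolyDP(pk,4,True).reshape(-1,2).tolist())
print([plane(c,*p,4)[:2].round(1).tolist() for p in cv2.approxPolyDP(pk,4,True).reshape(-1,2)])
ct=mask(c,g,(295,186,360,256)); b=[cv2.approxPolyDP(cv2.convexHull(k),3,True).reshape(-1,2).tolist() for k in cv2.findContours(ct,cv2.RETR_EXTERNAL,cv2.CHAIN_APPROX_NONE)[0] if cv2.contourArea(k)>40]; print(b)
k=c['image'][150:260,170:360]; cv2.imwrite('pics/c6.png',cv2.resize(k,None,fx=4.2,fy=4.2,interpolation=cv2.INTER_CUBIC)[:,:,::-1])
E
```

```text
(312, 215) [74 59 99] (328, 220) [125   9 177] (340, 215) [78 64 95] (325, 184) [11 23 90] (310, 190) [65 24 65] (205, 200) [ 76  60 102] (183, 190) [ 77  48 106] (210, 150) [ 60   3 177] 
carton (((599.034423828125, -196.6219024658203), (58.52461624145508, 38.53193664550781), 5.618112087249756), [[568.0, -180.3000030517578], [571.7999877929688, -218.6999969482422], [630.0, -212.89999389648438], [626.2999877929688, -174.60000610351562]])
stripe (((600.8594360351562, -196.46929931640625), (55.11984634399414, 12.570939064025879), 5.99398946762085), [[572.7999877929688, -193.10000610351562], [574.0999755859375, -205.60000610351562], [628.9000244140625, -199.8000030517578], [627.5999755859375, -187.3000030517578]])
pad (((573.6472778320312, -324.77197265625), (10.518847465515137, 30.525604248046875), 84.70443725585938), [[558.0, -328.6000061035156], [588.4000244140625, -331.3999938964844], [589.2999877929688, -320.8999938964844], [558.9000244140625, -318.1000061035156]])
[[222, 228], [217, 234], [194, 233]]
[[622.4, -339.4], [630.3, -348.4], [626.4, -383.0]]
[[[310, 194], [315, 198], [325, 245], [315, 249], [303, 198]], [[339, 189], [350, 241], [341, 244], [329, 191]]]
```

View pics/c6.png

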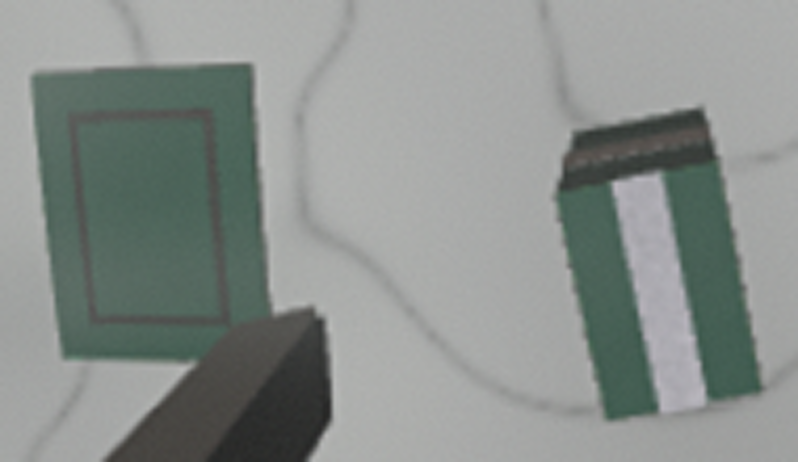

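In the crop the pad's inner rectangle has corners near (70,117), (208,110), (228,322) and (92,322).

```bash
python3 - <<'E'
from h import *
c=load('w6')
q=[plane(c,170+u/4.2,150+v/4.2,4)[:2] for u,v in [(70,117),(208,110),(228,322),(92,322)]]
print(np.round(q,1).tolist(),np.mean(q,0),[np.round(np.linalg.norm(q[i]-q[i-1]),1) for i in range(4)])
for a,b in [(0,3),(1,2)]: d=q[b]-q[a]; print(np.arctan2(d[1],d[0]))
o=[plane(c,170+u/4.2,150+v/4.2,4)[:2] for u,v in [(32,75),(252,65),(62,357)]]; print(np.round(o,1).tolist(),(o[1]+o[2])/2)
for a in (1,2):d=o[a]-o[0];print(np.arctan2(d[1],d[0]))
E
```

```text
[[549.1, -378.1], [552.5, -330.3], [620.8, -335.7], [617.0, -384.1]] [ 584.85273997 -357.08359822] [np.float64(68.2), np.float64(47.9), np.float64(68.4), np.float64(48.5)]
-0.08833115539551166
-0.07905663686860294
[[534.0, -389.5], [540.5, -313.9], [628.3, -398.4]] [ 584.38448433 -356.13473782]
1.485921028946867
-0.09415984633621052
```

move_arm(dp=[[15,1,-10],[11,1,-20],[0,0,-45],[0,0,-45],[0,0,-45],[0,0,-6],[0,0,0]], rotation=[[0,0,0.1],[0,0,0.098],[0,0,0],[0,0,0],[0,0,0],[0,0,0],[0,0,0]], hand=[1,1,1,1,1,1,1])

```text
clock: 15.08
eef_pos: [600.0, -197.7, 37.5]
eef_rot: [-3.141, 0.001, -3.041]
wrist_force: [-0.3, -0.4, 0.4]
finger_gap: 93.8
finger_force: 0.0
```

move_arm(dp=[[0,0,0],[0,0,0],[0,0,0],[0,0,0],[0,0,0],[0,0,0],[0,0,0]], rotation=[[0,0,0],[0,0,0],[0,0,0],[0,0,0],[0,0,0],[0,0,0],[0,0,0]], hand=[0.32,0.32,0.32,0.32,0.32,0.32,0.32])

```text
clock: 15.95
eef_pos: [599.2, -198.1, 36.2]
eef_rot: [3.142, -0.0, -3.042]
wrist_force: [0.4, 0.3, 0.2]
finger_gap: 39.8
finger_force: 25.0
```

move_arm(dp=[[0,0,15],[0,0,25],[-3,-32,0],[-3,-32,0],[-3,-32,0],[-3,-32,0],[-3,-31,0],[0,0,0],[0,0,-15],[0,0,0]], rotation=[[0,0,0],[0,0,0],[0,0,-0.05],[0,0,-0.05],[0,0,-0.05],[0,0,-0.035],[0,0,0],[0,0,0],[0,0,0],[0,0,0]], hand=[0.32,0.32,0.32,0.32,0.32,0.32,0.32,0.32,0.32,0.32])

```text
clock: 17.2
eef_pos: [583.8, -355.7, 59.5]
eef_rot: [3.14, -0.002, 3.057]
wrist_force: [0.6, -0.3, -1.5]
finger_gap: 39.8
finger_force: 25.0
```

move_arm(dp=[[0,0,0],[0,0,0]], rotation=[[0,0,0],[0,0,0]], hand=[0.32,0.32])

```text
clock: 17.45
eef_pos: [584.5, -356.9, 61.5]
eef_rot: [-3.141, 0.0, 3.056]
wrist_force: [-0.1, -0.6, -1.3]
finger_gap: 40.1
finger_force: 25.0
```

move_arm(dp=[[0,0,-10],[0,0,-7],[0,0,-3.8],[0,0,0],[0,0,0]], rotation=[[0,0,0],[0,0,0],[0,0,0],[0,0,0],[0,0,0]], hand=[0.32,0.32,0.32,0.32,0.32])

```text
clock: 18.08
eef_pos: [584.2, -357.2, 40.2]
eef_rot: [3.142, -0.0, 3.056]
wrist_force: [-0.1, -0.3, -1.2]
finger_gap: 39.9
finger_force: 25.0
```

move_arm(dp=[[0,0,0],[0,0,0],[0,0,0],[0,0,0],[0,0,30],[0,0,50],[0,0,50],[-10,10,30],[0,0,0],[0,0,0]], rotation=[[0,0,0],[0,0,0],[0,0,0],[0,0,0],[0,0,0],[0,0,0],[0,0,0],[0,0,0],[0,0,0],[0,0,0]], hand=[0.8,0.8,0.8,0.8,0.8,1,1,1,1,1])

```text
clock: 19.32
eef_pos: [574.0, -347.1, 198.8]
eef_rot: [3.141, -0.002, 3.056]
wrist_force: [-0.4, 0.4, -0.1]
finger_gap: 93.8
finger_force: 0.0
```

```bash
python3 - <<'E'
from meas import *
c=shot('wrist','w7'); print(c['st']['eef_pos'],c['st']['eef_rot'])
k=c['image'][140:290,220:420]; cv2.imwrite('pics/c7.png',cv2.resize(k,None,fx=4,fy=4,interpolation=cv2.INTER_CUBIC)[:,:,::-1])
E
```

```text
[ 574.03086829 -347.07005973  198.84577364] [ 3.14072767e+00 -1.56204787e-03  3.05579363e+00]
```

View pics/c7.png

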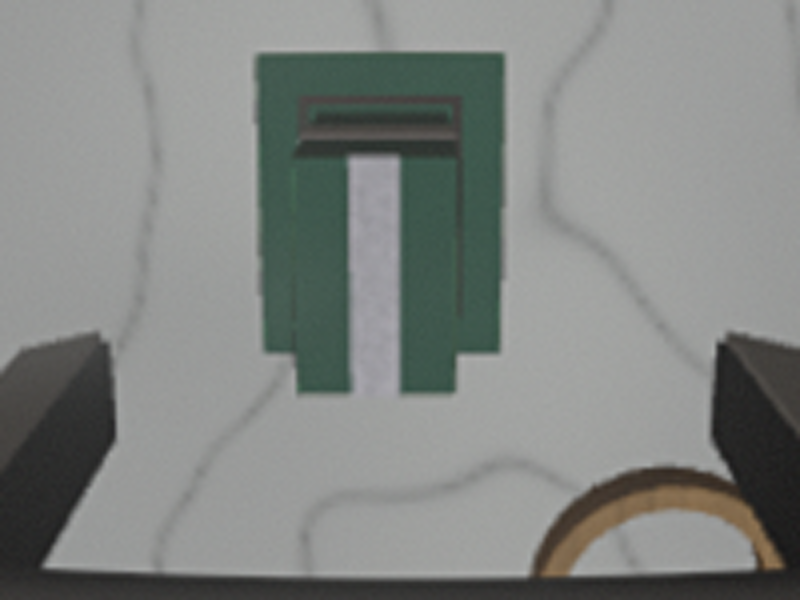

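The carton stands square inside the rectangle, with an even margin at (300-460, 97). Now the oil bottle.

move_arm(dp=[[-14,53,2],[-15,54,2],[-15,54,2],[-15,54,0],[-15,54,0],[-15,54,0],[-15,54,0],[-15,54,0],[-15,54,0],[-15,53,0]], rotation=[[0,0,0],[0,0,0],[0,0,0],[0,0,0],[0,0,0],[0,0,0],[0,0,0],[0,0,0],[0,0,0],[0,0,0]], hand=[1,1,1,1,1,1,1,1,1,1])

```text
clock: 20.62
eef_pos: [424.4, 192.4, 205.2]
eef_rot: [-3.141, -0.002, 3.056]
wrist_force: [-0.1, 0.2, -0.6]
finger_gap: 93.8
finger_force: 0.0
```

move_arm(dp=[[0,0,0],[0,0,0]], rotation=[[0,0,0],[0,0,0]], hand=[1,1])

```text
clock: 20.88
eef_pos: [425.3, 190.4, 205.5]
eef_rot: [-3.141, -0.001, 3.056]
wrist_force: [-0.3, -0.9, -0.5]
finger_gap: 93.7
finger_force: 0.0
```

```bash
python3 - <<'E'
from meas import *
c=shot('wrist','w8'); print(c['st']['eef_pos'],c['st']['eef_rot'])
E
```

```text
[425.25184715 190.39819431 205.50524285] [-3.14071776e+00 -1.34767194e-03  3.05613965e+00]
```

View pics/w8.png

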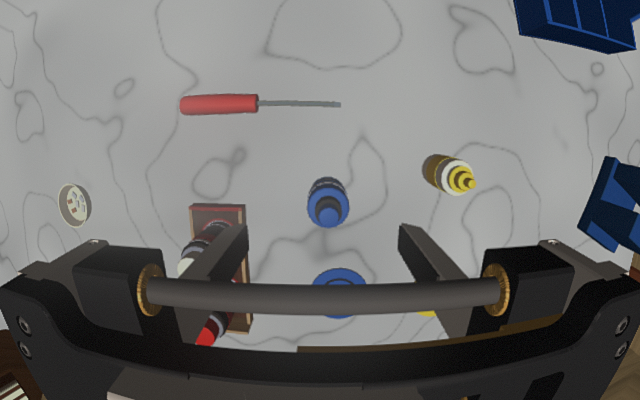

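The oil head is at (328,216) with its shoulder around (328,206). The glue nozzle is at (466,182).

```bash
python3 - <<'E'
from meas import *
c=load('w8'); w=load('w5'); g=cv2.cvtColor(c['image'],cv2.COLOR_RGB2GRAY)
k=big(mask(c,blu,(300,178,356,232))); x,y,ww,h=cv2.boundingRect(k); print((x,y,ww,h),cv2.fitEllipse(k))
print('shoulder',plane(c,x+ww/2,y+h-ww/2,74),'head',plane(c,328,216.5,108))
k=big(mask(c,lambda H,S,V:(H>15)&(H<38)&(S>90)&(V>110),(440,150,485,200))); print('glue',cen(k),cv2.boundingRect(k),plane(c,*cen(k),100))
# nozzle tip: two views
print(plane(c,466,182,100),plane(c,467.5,182.5,106), tri(ray(c,466,182.5),ray(w,567,46.5)))
print('oil tri',tri(ray(c,328,216.5),ray(w,467,52)))
z=np.hstack([cv2.resize(q,(400,400),interpolation=cv2.INTER_CUBIC) for q in (c['image'][170:240,293:363],c['image'][140:210,420:490])]); cv2.imwrite('pics/c8.png',z[:,:,::-1])
E
```

```text
(308, 188, 41, 40) ((327.7857666015625, 207.0364990234375), (38.929317474365234, 40.17735290527344), 85.48538970947266)
shoulder [440.97076136 195.31731333  74.        ] head [440.70618953 194.29790427 108.        ]
glue (461.3474270730908, 179.25467059980335) (449, 166, 27, 27) [417.27108239 330.18281977 100.        ]
[420.43484693 335.53449423 100.        ] [419.78371672 334.31875707 106.        ] [421.20630398 334.43962927 105.54778273]
oil tri [441.71464312 193.75213526 102.6502679 ]
```

View pics/c8.png

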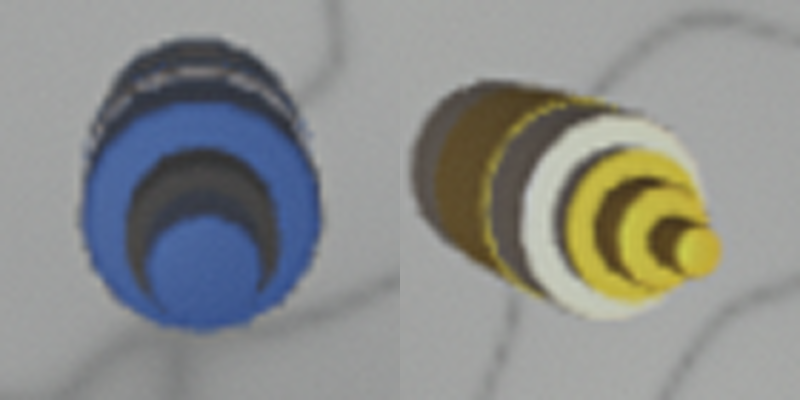

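The crop shows the oil shoulder centred at (205,215) and the glue nozzle tip at (698,250). The oil stands at world (441,194.5).

move_arm(dp=[[15.7,4.2,-20],[0,0,-45],[0,0,-45],[0,0,-45],[0,0,-17],[0,0,0]], rotation=[[0,0,0],[0,0,0],[0,0,0],[0,0,0],[0,0,0],[0,0,0]], hand=[1,1,1,1,1,1])

```text
clock: 21.68
eef_pos: [440.7, 193.6, 33.2]
eef_rot: [-3.14, -0.002, 3.054]
wrist_force: [0.4, -0.4, 1.2]
finger_gap: 93.9
finger_force: 0.0
```

move_arm(dp=[[0,0,0],[0,0,0],[0,0,0],[0,0,0],[0,0,0],[0,0,0]], rotation=[[0,0,0],[0,0,0],[0,0,0],[0,0,0],[0,0,0],[0,0,0]], hand=[0.37,0.37,0.37,0.37,0.37,0.37])

```text
clock: 22.42
eef_pos: [441.0, 195.1, 34.4]
eef_rot: [3.142, 0.0, 3.056]
wrist_force: [-0.4, -0.1, 1.3]
finger_gap: 44.5
finger_force: 25.0
```

```bash
python3 - <<'E'
from meas import *
for n,bb,yb in [('w3',(405,175,472,245),(498,178,550,245)),('w5',(410,142,478,215),(503,148,556,215))]:
    c=load(n)
    for nm,f,b in (('b',blu,bb),('y',yel,yb)):
        k=big(mask(c,f,b)).reshape(-1,2); P=np.array([plane(c,*p,4)[:2] for p in k],np.float32); print(n,nm,cv2.fitEllipse(P))
c=load('w8'); print('glue tip',plane(c,472.1,183.7,108),'shoulder',plane(c,457.1,177.6,72))
E
```

```text
w3 b ((585.9652099609375, 199.22096252441406), (78.02816009521484, 82.23882293701172), 138.75746154785156)
w3 y ((603.35009765625, 341.5108642578125), (80.89998626708984, 82.37162780761719), 162.3829345703125)
w5 b ((587.130615234375, 198.58407592773438), (80.73918151855469, 81.02713012695312), 137.13858032226562)
w5 y ((603.7239379882812, 341.6304626464844), (81.18871307373047, 82.12814331054688), 163.03961181640625)
glue tip [420.92464141 338.58831665 108.        ] shoulder [420.70208331 338.02797944  72.        ]
```

move_arm(dp=[[0,0,15],[0,0,25],[29,1,0],[29,1,0],[29,1,0],[29,0.5,0],[30,0.5,0],[0,0,0],[0,0,-15],[0,0,0]], rotation=[[0,0,0],[0,0,0],[0,0,0],[0,0,0],[0,0,0],[0,0,0],[0,0,0],[0,0,0],[0,0,0],[0,0,0]], hand=[0.37,0.37,0.37,0.37,0.37,0.37,0.37,0.37,0.37,0.37])

```text
clock: 23.68
eef_pos: [585.5, 198.9, 57.9]
eef_rot: [-3.141, -0.003, 3.056]
wrist_force: [-0.7, -0.7, -1.9]
finger_gap: 44.7
finger_force: 25.0
```

move_arm(dp=[[0,0,-10],[0,0,-7],[0,0,0],[0,0,0]], rotation=[[0,0,0],[0,0,0],[0,0,0],[0,0,0]], hand=[0.37,0.37,0.37,0.37])

```text
clock: 24.18
eef_pos: [587.0, 199.1, 42.5]
eef_rot: [3.142, 0.0, 3.056]
wrist_force: [-0.8, -0.6, -0.7]
finger_gap: 44.7
finger_force: 25.0
```

move_arm(dp=[[0,0,-4],[0,0,0],[0,0,0]], rotation=[[0,0,0],[0,0,0],[0,0,0]], hand=[0.37,0.37,0.37])

```text
clock: 24.55
eef_pos: [586.9, 199.0, 38.3]
eef_rot: [-3.142, -0.0, 3.056]
wrist_force: [0.1, 0.8, -1.8]
finger_gap: 44.4
finger_force: 25.0
```

move_arm(dp=[[0,0,0],[0,0,0],[0,0,0],[0,0,0],[0,0,30],[0,0,50],[0,0,50],[0,0,30],[-20,18,0],[-40,30,0]], rotation=[[0,0,0],[0,0,0],[0,0,0],[0,0,0],[0,0,0],[0,0,0],[0,0,0],[0,0,0],[0,0,0],[0,0,0]], hand=[0.8,0.8,0.8,0.8,0.8,1,1,1,1,1])

```text
clock: 25.8
eef_pos: [526.8, 246.9, 198.3]
eef_rot: [3.141, 0.0, 3.054]
wrist_force: [-0.3, 1.4, -0.6]
finger_gap: 94.0
finger_force: 0.0
```

move_arm(dp=[[-40,30,0],[-40,30,0],[-26,31,0],[0,0,0],[0,0,0]], rotation=[[0,0,0],[0,0,0],[0,0,0],[0,0,0],[0,0,0]], hand=[1,1,1,1,1])

```text
clock: 26.42
eef_pos: [421.3, 337.7, 198.4]
eef_rot: [-3.141, 0.0, 3.056]
wrist_force: [0.3, 0.0, -0.6]
finger_gap: 93.8
finger_force: 0.0
```

```bash
python3 - <<'E'
from meas import *
c=shot('wrist','w9'); print(c['st']['eef_pos'],c['st']['eef_rot'])
k=big(mask(c,lambda H,S,V:(H>15)&(H<38)&(S>90)&(V>110),(270,160,380,250))); print('yellow collar',cv2.minEnclosingCircle(k),cv2.boundingRect(k))
print(plane(c,*cv2.minEnclosingCircle(k)[0],80))
e=cv2.fitEllipse(big(mask(c,lambda H,S,V:((S<45)&(V>175))|((H>15)&(H<38)&(S>90)&(V>110)),(280,165,370,250)))); print('shoulder',e,plane(c,*e[0],72))
E
```

```text
[421.34463864 337.67809307 198.37419038] [-3.14147712e+00  2.19763184e-04  3.05587813e+00]
yellow collar ((323.3551330566406, 194.8440704345703), 14.31594181060791) (310, 181, 28, 29)
[420.58728659 338.75510361  80.        ]
shoulder ((323.30279541015625, 193.0186767578125), (36.4463996887207, 37.19110107421875), 92.9612808227539) [420.44517139 338.7268746   72.        ]
```

move_arm(dp=[[-0.8,1,-20],[0,0,-45],[0,0,-45],[0,0,-45],[0,0,-10],[0,0,0]], rotation=[[0,0,0],[0,0,0],[0,0,0],[0,0,0],[0,0,0],[0,0,0]], hand=[1,1,1,1,1,1])

```text
clock: 27.22
eef_pos: [420.8, 338.8, 34.0]
eef_rot: [3.142, 0.0, 3.055]
wrist_force: [1.2, 0.1, 0.3]
finger_gap: 93.8
finger_force: 0.0
```

move_arm(dp=[[0,0,0],[0,0,0],[0,0,0],[0,0,0],[0,0,0],[0,0,0],[0,0,0]], rotation=[[0,0,0],[0,0,0],[0,0,0],[0,0,0],[0,0,0],[0,0,0],[0,0,0]], hand=[0.34,0.34,0.34,0.34,0.34,0.34,0.34])

```text
clock: 28.1
eef_pos: [420.1, 339.1, 33.4]
eef_rot: [-3.142, 0.0, 3.056]
wrist_force: [-0.2, -0.4, 0.2]
finger_gap: 41.0
finger_force: 25.0
```

move_arm(dp=[[0,0,15],[0,0,25],[36,0.5,0],[37,0.5,0],[37,0.5,0],[37,0.5,0],[36.3,0.6,0],[0,0,0],[0,0,-15],[0,0,-10]], rotation=[[0,0,0],[0,0,0],[0,0,0],[0,0,0],[0,0,0],[0,0,0],[0,0,0],[0,0,0],[0,0,0],[0,0,0]], hand=[0.34,0.34,0.34,0.34,0.34,0.34,0.34,0.34,0.34,0.34])

```text
clock: 29.35
eef_pos: [602.3, 341.7, 47.2]
eef_rot: [-3.141, -0.001, 3.056]
wrist_force: [-0.4, 0.5, -1.7]
finger_gap: 40.6
finger_force: 25.0
```

move_arm(dp=[[0,0,-7],[0,0,0],[0,0,0]], rotation=[[0,0,0],[0,0,0],[0,0,0]], hand=[0.34,0.34,0.34])

```text
clock: 29.72
eef_pos: [603.5, 341.8, 41.8]
eef_rot: [3.141, 0.0, 3.056]
wrist_force: [0.0, -1.0, -1.0]
finger_gap: 40.7
finger_force: 25.0
```

move_arm(dp=[[0,0,-4.3],[0,0,0],[0,0,0]], rotation=[[0,0,0],[0,0,0],[0,0,0]], hand=[0.34,0.34,0.34])

```text
clock: 30.1
eef_pos: [603.6, 341.7, 37.2]
eef_rot: [3.141, 0.0, 3.056]
wrist_force: [1.8, 0.2, 0.9]
finger_gap: 40.7
finger_force: 25.0
```

move_arm(dp=[[0,0,0],[0,0,0],[0,0,0],[0,0,0],[0,0,30],[0,0,50],[0,0,50],[0,0,40],[-40,0,10],[-50,0,0]], rotation=[[0,0,0],[0,0,0],[0,0,0],[0,0,0],[0,0,0],[0,0,0],[0,0,0],[0,0,0],[0,0,0],[0,0,0]], hand=[0.8,0.8,0.8,0.8,0.8,1,1,1,1,1])

```text
clock: 31.35
eef_pos: [512.8, 341.5, 217.7]
eef_rot: [3.141, 0.001, 3.055]
wrist_force: [0.6, 0.8, 0.8]
finger_gap: 93.7
finger_force: 0.0
```

move_arm(dp=[[-50,20,0],[-50,30,0],[-40,30,0],[-20,40,0],[0,0,0],[0,0,0]], rotation=[[0,0,0],[0,0,0],[0,0,0],[0,0,0],[0,0,0],[0,0,0]], hand=[1,1,1,1,1,1])

```text
clock: 32.1
eef_pos: [353.6, 461.3, 216.9]
eef_rot: [-3.141, -0.0, 3.056]
wrist_force: [-0.2, 0.0, -0.2]
finger_gap: 94.1
finger_force: 0.0
```

```bash
python3 - <<'E'
from h import *
t=shot('top','topE'); s=shot('side','sideE')
a=cv2.resize(t['image'][130:280,130:510],(800,316)); b=cv2.resize(s['image'][100:360,200:500],(328,284))
z=np.zeros((600,800,3),np.uint8); z[:316]=a; z[316:,:328]=b; cv2.imwrite('pics/end.png',z[:,:,::-1])
E
```

```text
(no output)
```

View pics/end.png

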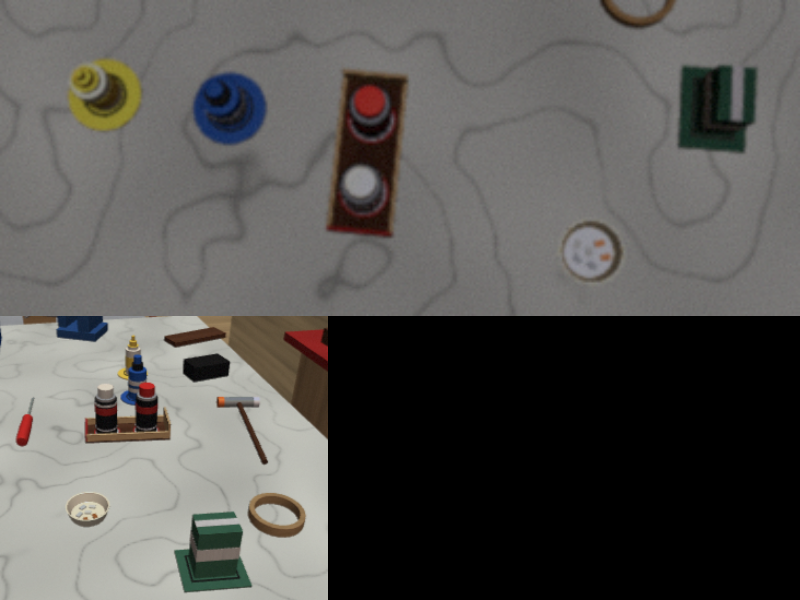

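Everything is upright and in place: glue (100,95), oil (228,105), red cap at the back (370,100), white cap at the front (362,182), carton on the green pad (730,100). The dish has not moved.

```bash
python3 -c "
from cell import manip
print(manip.sign_off())"
```

```text
the job is handed in; nothing more can be done
None
```

The job is done and handed in after about 32 s on the robot's clock: white-capped can at the front, then red-capped can at the back; glue, oil and carton stand on their pads, and the dish has not moved.

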